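Sort finished candles into their packing trays

ROBOT

A 7-joint arm with a two-finger parallel gripper is mounted at the origin on the work surface. World frame = base frame: x ahead of the robot, y to its left, z up, the work surface at z = 0. Lengths are in m, angles in rad, forces in N, time in s.
With the tool pointing down it reaches from about 0.35 to 0.9 m from the base axis. Payload 7.2 kg.
Tool frame: the origin (TCP) lies between the finger pads; the fingertips stand 25 mm ahead of it and the grasp point (between the pads) lies 6 mm ahead of it; z points along the fingers, y is the line along which they close (so a half turn about z gives the same grasp; the last joint's range is limited). The gripper opens to 88 mm and grips with 3 to 60 N. Pads are 20 mm wide; open, the fingers measure 115 mm over their backs; the gripper's body (75 mm by 178 mm) begins 61 mm behind the grasp point.
Start: joints at [1.176, 0.411, -0.013, 1.596, 0.006, 1.134, -0.082], TCP at [0.201, -0.592, 0.248] pointing down, gripper open.
Joint ranges: [-2.95, 2.95], [-0.29, 1.99], [-1.47, 1.44], [0.14, 2.54], [-1.03, 4.17], [0.13, 1.85], [-2.86, 2.86]. Speed limits (rad/s): [2.39, 2.39, 3.01, 3.01, 3.14, 3.14, 3.14].

INTERFACE

Orientations are given as a 3x3 rotation matrix whose columns are the frame's x, y, z axes.
In Python, from plant import get_obs, grab_frame, camera_params, hand_in, recognise, pinpoint gives the robot as it stands.
- The arm moves only by the tool jog_arm, never from a script. Its argument "steps" is a list of rows, each a list of 7 numbers: the turn, a rotation vector about the tool's x, y, z in degrees, then the shift along the tool's x, y, z in mm, then the closure, from 0 (fully open) to 1 (shut). A call has 1 to 5 rows; each row is the pose to reach, as a shift and turn from the pose commanded when the call began, along the tool's axes at that moment; what a row does not reach only later rows make up. A row lasts 1/8 s, in which the tool goes at most 62.5 mm and 10.7 degrees, less where a joint would pass 70% of its speed; a pose out of reach is approached as far as the arm can. A call with a gripper value outside its range is refused whole. The fingers move at their own pace and stop on an object; the grip force is fixed at half the most. Time passes only in rows, so rows that repeat a pose let the fingers close. It gives the time, the measured TCP pose, the force, the opening and the grip force at its end, in the units of the state.
- get_obs(): the state, without advancing time (a new reading comes with each control period).
- grab_frame(name): name is "scene" or "top" or "wrist"; returns (picture, depth): 384x512x3 uint8, blue, green, red; 384x512 float32, m along the optical axis (not along the pixel's ray), 0 where there is no reading.
- camera_params(name): a dict with "fovy" (degrees; the focal length in pixels is half the picture's height over the tangent of half this angle, whatever the lens; pixels are square), "cx", "cy" (the principal point, pixels), "dist_coeffs" ([k1, k2, p1, p2, k3] as OpenCV has them; the pictures are not rectified), "cam_to_world" (4x4, takes a point from camera to world coordinates). Camera axes: x right, y down, z forward; pixel columns grow to the right and rows downward; lengths in m; the calibration is good to about 2 mm. A picture is of the moment at which its call begins: read the wrist's pose just before it. camera_params takes no time and is no camera call; for the wrist camera it gives the pose at the moment of the call.
- hand_in(): hands the job in; it is judged then, once.
Trained networks look in the newest picture that a camera, given by its name, has taken for a name from the list of things; names that differ only in an ending like _2 or _b are one class to them, and where a whole thing is asked for, a point or a joint stands for the part that bears it (a point fixed in the world has none). Each returns a list of dicts, best first, with "conf" (0 to 1); they miss things now and then, are a little off and sometimes report something else, mostly with a low value. They report only what shows in the picture. A call takes as long as a camera call.
- recognise(query, camera): "point" ([column, row] as shares, 0 to 1, of the picture: columns of its width, rows of its height, amid what is visible of it).
- pinpoint(query, camera): "point" ([column, row] as shares, 0 to 1, of the picture: columns of its width, rows of its height: a listed point, or the origin of a listed thing).
The state is a dict: "time": time; "joint_positions": joint angles; "joint_velocities": joint speeds; "effort": joint torques, N m; "tool_pos": TCP position; "tool_rot": TCP orientation; "wrist_force": force on the tool from outside, world axes, zero at the start; "wrist_torque": the same for the moment, N m; "gripper_width": finger opening in m; "grip_force": force on a finger pad.
Only numpy, scipy, OpenCV 4.12 (cv2) and the standard library are available. Lean on these libraries where they do the work, as an engineer would, in place of code of your own. Each camera call takes 0.05 s, during which the arm holds its last target. There are 200 camera calls.

TASK

Sort the five loose candles into their packing trays: the two lidded jar candles into the two large round wells, the two slim pillar candles into the two small round wells and the square block candle into the square well. Set each one down gently, standing upright on the floor of a well of its own, and leave the bottle and the jug where they stand.

Things in the scene. Friction and masses are not known exactly. Their poses are not given: they have to be found in the camera images.
- jar_a_center (a point): One jar candle: upright round glass jar of ivory wax with a flat aluminium lid, diameter 56 mm, 70 mm tall over all, about 190 g. The point is its centre, 35 mm above its underside; z is its upright axis. Starts standing loose on the bench.
- jar_b_center (a point): Other, identical jar candle: upright round glass jar of ivory wax with a flat aluminium lid, diameter 56 mm, 70 mm tall over all, about 190 g. The point is its centre, 35 mm above its underside; z is its upright axis. Starts standing loose on the bench.
- pillar_a_center (a point): One pillar candle: slim upright round column of bare ivory wax, diameter 36 mm, 95 mm tall (plus a 7 mm wick stub that is only seen), about 100 g. The point is its centre, 47.5 mm above its underside; z is its upright axis. Starts standing loose on the bench.
- pillar_b_center (a point): Other, identical pillar candle: slim upright round column of bare ivory wax, diameter 36 mm, 95 mm tall (plus a 7 mm wick stub that is only seen), about 100 g. The point is its centre, 47.5 mm above its underside; z is its upright axis. Starts standing loose on the bench.
- block_center (a point): Block candle: square upright block of bare ivory wax, 50 x 50 mm, 60 mm tall (plus a 7 mm wick stub that is only seen), about 150 g. The point is its centre, 30 mm above its underside; x and y are square to its side faces, z upright. Starts standing loose on the bench.
- jar_tray: Tray for the two jar candles: flat off-white board packing tray, 16 mm thick, lying fixed on the bench, does not move; origin at the centre of its underside, z up. 92 mm along its x, 184 mm along its y, with two large round wells of 76 mm diameter centred at y = -46 and +46 mm (x = 0). Wells are open above, 10 mm deep: their floor is 6 mm and the rim 16 mm above the bench.
- pillar_tray: Tray for the two pillar candles: flat off-white board packing tray, 16 mm thick, lying fixed on the bench, does not move; origin at the centre of its underside, z up. 80 mm along its x, 164 mm along its y, with two small round wells of 56 mm diameter centred at y = -43 and +43 mm (x = 0). Wells are open above, 10 mm deep: their floor is 6 mm and the rim 16 mm above the bench.
- block_tray: Tray for the block candle: flat off-white board packing tray, 16 mm thick, lying fixed on the bench, does not move; origin at the centre of its underside, z up. 96 x 96 mm, with one square well of 74 x 74 mm at its centre, sides along its x and y. The well is open above, 10 mm deep: its floor is 6 mm and the rim 16 mm above the bench.
- oil_bottle: Bystander: small amber glass bottle with a black cap, diameter 48 mm, 100 mm tall, standing loose at one side of the bench; origin at the centre of its underside, z up. Not to be disturbed.
- pouring_jug: Bystander: aluminium pouring jug, diameter 90 mm, 100 mm tall, with a handle on its +y side, standing loose at the other side of the bench; origin at the centre of its underside, z up. Not to be disturbed.

How it is judged:
At the end, for the whole second after the job is handed in: Each candle stands in its own well of its kind's tray: centre within 15 mm of the well's centre along each tray axis, resting on the well's floor (height within 4 mm), tilted less than 0.08 rad, released and at rest (under 20 mm/s) (((x of jar_a_center in the frame of jar_tray between -0.015 and 0.015 m and y of jar_a_center in the frame of jar_tray between -0.061 and -0.031 m and z of jar_a_center in the frame of jar_tray between 0.037 and 0.045 m) or (x of jar_a_center in the frame of jar_tray between -0.015 and 0.015 m and y of jar_a_center in the frame of jar_tray between 0.031 and 0.061 m and z of jar_a_center in the frame of jar_tray between 0.037 and 0.045 m)) and ((x of jar_b_center in the frame of jar_tray between -0.015 and 0.015 m and y of jar_b_center in the frame of jar_tray between -0.061 and -0.031 m and z of jar_b_center in the frame of jar_tray between 0.037 and 0.045 m) or (x of jar_b_center in the frame of jar_tray between -0.015 and 0.015 m and y of jar_b_center in the frame of jar_tray between 0.031 and 0.061 m and z of jar_b_center in the frame of jar_tray between 0.037 and 0.045 m)) and ((x of pillar_a_center in the frame of pillar_tray between -0.015 and 0.015 m and y of pillar_a_center in the frame of pillar_tray between -0.058 and -0.028 m and z of pillar_a_center in the frame of pillar_tray between 0.0495 and 0.0575 m) or (x of pillar_a_center in the frame of pillar_tray between -0.015 and 0.015 m and y of pillar_a_center in the frame of pillar_tray between 0.028 and 0.058 m and z of pillar_a_center in the frame of pillar_tray between 0.0495 and 0.0575 m)) and ((x of pillar_b_center in the frame of pillar_tray between -0.015 and 0.015 m and y of pillar_b_center in the frame of pillar_tray between -0.058 and -0.028 m and z of pillar_b_center in the frame of pillar_tray between 0.0495 and 0.0575 m) or (x of pillar_b_center in the frame of pillar_tray between -0.015 and 0.015 m and y of pillar_b_center in the frame of pillar_tray between 0.028 and 0.058 m and z of pillar_b_center in the frame of pillar_tray between 0.0495 and 0.0575 m)) and x of block_center in the frame of block_tray between -0.015 and 0.015 m and y of block_center in the frame of block_tray between -0.015 and 0.015 m and z of block_center in the frame of block_tray between 0.032 and 0.04 m and angle between each of jar_a_center, jar_b_center, pillar_a_center, pillar_b_center, block_center's own z axis and vertical below 0.08 rad and linear speed of each of jar_a, jar_b, pillar_a, pillar_b, block below 0.02 m/s); the robot touches nothing.
It fails at once if the bottle is knocked: shifted more than 25 mm or tipped (distance of oil_bottle from where it was at the start of the episode above 0.025 m or angle between oil_bottle's own z axis and vertical above 0.35 rad).
It fails at once if the jug is knocked: shifted more than 25 mm or tipped (distance of pouring_jug from where it was at the start of the episode above 0.025 m or angle between pouring_jug's own z axis and vertical above 0.35 rad).
It fails at once if a candle is dropped or slammed into its tray (over 0.6 m/s within 25 mm of the well's floor) ((horizontal distance between jar_a_center and jar_tray below 0.08 m and height (world z) of jar_a_center below 0.066 m and linear speed of jar_a above 0.6 m/s) or (horizontal distance between jar_b_center and jar_tray below 0.08 m and height (world z) of jar_b_center below 0.066 m and linear speed of jar_b above 0.6 m/s) or (horizontal distance between pillar_a_center and pillar_tray below 0.08 m and height (world z) of pillar_a_center below 0.0785 m and linear speed of pillar_a above 0.6 m/s) or (horizontal distance between pillar_b_center and pillar_tray below 0.08 m and height (world z) of pillar_b_center below 0.0785 m and linear speed of pillar_b above 0.6 m/s) or (horizontal distance between block_center and block_tray below 0.08 m and height (world z) of block_center below 0.061 m and linear speed of block above 0.6 m/s)).
It also fails if it takes over 131 s, if anything falls off the work surface, if the arm or the gripper's body presses on something with over 40 N, if the wrist force passes 120 N, or if a joint passes its speed limit or range.

## Working session

There is one attempt and no reset: what is moved stays moved. The work goes in short steps, Python scripts to look and compute and a tool call to move; the robot and the scene stay as the last step left them, time stands still between calls to the robot, and variables do not carry over. Pictures are saved under pics/ and viewed, at most 14 in all, crops included, and the job is handed in when it is done.

Besides the shell and the picture viewer there is one more tool, called after ">>>" by a JSON object that holds its "fn" and its "kwargs", one argument or row to a line. jog_arm: Moves the arm, as the interface text tells. Its arguments: {"type":"object","properties":{"steps":{"type":"array","items":{"type":"array","items":{"type":"number"}}}},"required":["steps"]}

```bash
ls; mkdir -p pics
cat > h.py <<'E'
import numpy as np, cv2
from plant import *
def K(c):
    p=camera_params(c); f=192/np.tan(np.radians(p["fovy"])/2)
    return np.array([[f,0,p["cx"]],[0,f,p["cy"]],[0,0,1]]),np.array(p["dist_coeffs"]),np.array(p["cam_to_world"])
def ray(c,uv,z=None,depth=None,k=None):
    k_,d,T=k or K(c)
    n=cv2.undistortPoints(np.array([[uv]],float),k_,d)[0,0]
    r=T[:3,:3]@np.array([n[0],n[1],1]); o=T[:3,3]
    return o+r*(depth if depth is not None else (z-o[2])/r[2])
E
python3 - <<'E'
from h import *
o=get_obs();print(o['time'],o['tool_pos'],o['tool_rot'])
H={'jar_a_center':.035,'pillar_a_center':.0475,'block_center':.03,'jar_tray':0,'pillar_tray':0,'block_tray':0,'oil_bottle':0,'pouring_jug':0}
for c in ('top','scene'):
    im,d=grab_frame(c);cv2.imwrite(f'pics/{c}0.png',im)
    print(c,K(c)[2].round(2).tolist())
    for q,z in H.items():
        for r in pinpoint(q,c):
            uv=np.array(r['point'])*[512,384]
            print(q,round(r['conf'],2),uv.round(0),ray(c,uv,z).round(3))
E
```

```text
pics
0.0 [ 0.20045277 -0.59148013  0.2467834 ] [[ 9.47074479e-01  3.21013291e-01 -6.31882064e-04]
 [ 3.21013894e-01 -9.47073259e-01  1.52385830e-03]
 [-1.09259838e-04 -1.64605023e-03 -9.99998639e-01]]
top [[0.02, -0.99, 0.14, 0.31], [-1.0, -0.01, 0.02, -0.02], [-0.01, -0.14, -0.99, 1.32], [0.0, 0.0, 0.0, 1.0]]
jar_a_center 0.56 [168. 218.] [0.381 0.25  0.035]
jar_a_center 0.56 [113. 211.] [0.399 0.43  0.035]
pillar_a_center 0.72 [210. 206.] [0.42  0.114 0.048]
block_center 0.61 [332. 225.] [ 0.364 -0.281  0.03 ]
jar_tray 0.92 [253. 148.] [ 0.621 -0.02   0.   ]
pillar_tray 0.72 [171. 158.] [0.585 0.256 0.   ]
pillar_tray 0.67 [379. 205.] [ 0.435 -0.443  0.   ]
block_tray 0.71 [319. 159.] [ 0.589 -0.244  0.   ]
oil_bottle 0.68 [114. 211.] [0.403 0.441 0.   ]
pouring_jug 0.81 [379. 201.] [ 0.449 -0.442  0.   ]
pouring_jug 0.63 [290. 201.] [ 0.444 -0.146  0.   ]
scene [[-0.69, 0.58, -0.43, 1.06], [0.73, 0.54, -0.43, 0.54], [-0.02, -0.61, -0.79, 1.07], [0.0, 0.0, 0.0, 1.0]]
jar_a_center 0.59 [363. 218.] [0.37  0.255 0.035]
pillar_a_center 0.65 [309. 203.] [0.434 0.126 0.048]
block_center 0.82 [221. 121.] [ 0.367 -0.276  0.03 ]
jar_tray 0.68 [224. 224.] [ 0.612 -0.017  0.   ]
jar_tray 0.51 [273. 179.] [ 0.41  -0.022  0.   ]
pillar_tray 0.62 [308. 279.] [0.586 0.252 0.   ]
block_tray 0.94 [176. 172.] [ 0.582 -0.248  0.   ]
oil_bottle 0.64 [414. 277.] [0.404 0.442 0.   ]
pouring_jug 0.89 [169. 116.] [ 0.444 -0.44   0.   ]
```

View pics/top0.png

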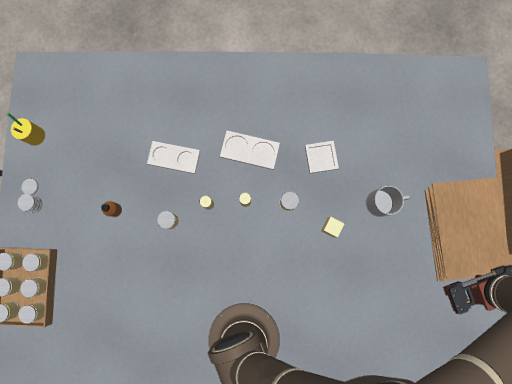

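View pics/scene0.png

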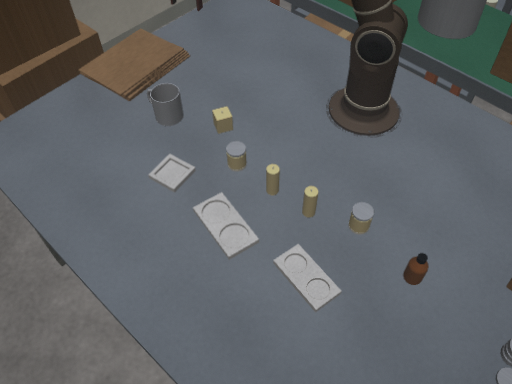

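```bash
cat >> h.py <<'E'
def cloud(c):
    im,d=grab_frame(c); k,ds,T=K(c)
    v,u=np.mgrid[:384,:512]; uv=np.stack([u,v],-1).reshape(-1,1,2).astype(float)
    n=cv2.undistortPoints(uv,k,ds)[:,0]; z=d.reshape(-1)
    P=np.c_[n*z[:,None],z]@T[:3,:3].T+T[:3,3]; P[z==0]=np.nan
    return im,P.reshape(384,512,3)
def blobs(P,lo,hi,box=(.25,.75,-.55,.5),minpx=15):
    x,y,z=P[...,0],P[...,1],P[...,2]
    m=(z>lo)&(z<hi)&(x>box[0])&(x<box[1])&(y>box[2])&(y<box[3])
    n,l,s,_=cv2.connectedComponentsWithStats(m.astype(np.uint8))
    for i in range(1,n):
        if s[i,4]<minpx: continue
        Q=P[l==i]; (a,b),(w,h),t=cv2.minAreaRect((Q[:,:2]*1000).astype(np.float32))
        yield dict(px=s[i,:4].tolist(),n=int(s[i,4]),med=Q.mean(0).round(4).tolist(),z=np.percentile(Q[:,2],[5,50,95]).round(3).tolist(),rect=[round(q,1) for q in (a,b,w,h,t)])
E
python3 - <<'E'
from h import *
for c in ('top','scene'):
    im,P=cloud(c); print(c)
    for lo,hi in ((.009,.023),(.04,.12)):
        for b in blobs(P,lo,hi,minpx=40): print(lo,*b.values())
E
```

```text
top
0.009 [220, 131, 60, 39] 777 [0.6141, -0.0101, 0.0156] [0.01, 0.016, 0.02] [614.2, -9.7, 184.3, 93.5, 77.3]
0.009 [147, 141, 53, 33] 774 [0.5857, 0.2461, 0.0158] [0.011, 0.016, 0.02] [586.1, 246.5, 166.5, 80.8, 79.3]
0.009 [305, 141, 34, 32] 391 [0.5926, -0.2505, 0.0157] [0.01, 0.016, 0.021] [593.8, -250.5, 97.8, 97.7, 10.0]
0.04 [368, 186, 42, 30] 475 [0.4424, -0.4461, 0.0764] [0.044, 0.079, 0.102] [448.4, -448.6, 90.3, 111.3, 42.3]
0.04 [239, 193, 12, 13] 120 [0.4391, 0.002, 0.0921] [0.069, 0.095, 0.099] [440.5, 2.2, 34.1, 34.0, 0.4]
0.04 [281, 192, 18, 18] 256 [0.4384, -0.1381, 0.0697] [0.065, 0.07, 0.074] [438.7, -138.9, 53.1, 54.9, 45.7]
0.04 [200, 196, 13, 13] 129 [0.4276, 0.1219, 0.0896] [0.052, 0.094, 0.099] [428.5, 123.8, 34.1, 33.3, 46.9]
0.04 [101, 202, 18, 15] 209 [0.4034, 0.4292, 0.0736] [0.046, 0.071, 0.102] [404.6, 433.4, 43.3, 46.6, 80.5]
0.04 [157, 211, 19, 18] 275 [0.3723, 0.248, 0.0686] [0.053, 0.07, 0.074] [373.0, 249.6, 54.9, 54.3, 41.3]
0.04 [323, 217, 22, 21] 274 [0.3579, -0.2779, 0.0595] [0.051, 0.06, 0.065] [358.3, -279.2, 50.5, 49.5, 63.5]
scene
0.009 [1
[... 910 characters left out ...]
] [0.044, 0.074, 0.1] [439.5, -448.7, 115.2, 90.0, 68.2]
0.04 [212, 107, 20, 19] 269 [0.3657, -0.2728, 0.0564] [0.043, 0.058, 0.063] [362.4, -276.3, 53.8, 50.3, 61.7]
0.04 [226, 142, 20, 21] 348 [0.4462, -0.1318, 0.0647] [0.044, 0.069, 0.074] [442.4, -136.0, 54.3, 54.1, 55.5]
0.04 [266, 164, 14, 23] 271 [0.4479, 0.0073, 0.0792] [0.045, 0.086, 0.099] [442.8, 3.2, 34.4, 35.8, 55.2]
0.04 [303, 186, 15, 24] 292 [0.4369, 0.1285, 0.0794] [0.045, 0.087, 0.098] [430.9, 124.7, 37.0, 35.2, 15.0]
0.04 [351, 202, 23, 25] 448 [0.3793, 0.2535, 0.066] [0.045, 0.07, 0.074] [374.5, 251.3, 55.1, 57.9, 74.9]
0.04 [406, 253, 23, 25] 412 [0.4163, 0.4401, 0.072] [0.045, 0.07, 0.1] [413.0, 439.9, 37.2, 47.7, 13.2]
```

```bash
cat > go.py <<'E'
# usage: go.py x y z yaw_of_tool_y(deg) ... ; prints turn (deg) and shift (mm) from the present pose
import sys,numpy as np
from scipy.spatial.transform import Rotation as R
from plant import get_obs
a=list(map(float,sys.argv[1:])); o=get_obs(); M=np.array(o['tool_rot']);p=np.array(o['tool_pos'])
print('now',p.round(4),'yaw',np.degrees(np.arctan2(M[1,1],M[0,1])).round(1),'t',o['time'],'w',o['gripper_width'],'q',np.round(o['joint_positions'],2))
for i in range(0,len(a),4):
    t=np.radians(a[i+3]); y=np.array([np.cos(t),np.sin(t),0]); z=np.array([0,0,-1.]); x=np.cross(y,z)
    print((R.from_matrix(M.T@np.c_[x,y,z]).as_rotvec(degrees=True)).round(1),(M.T@(np.array(a[i:i+3])-p)*1000).round(0))
E
python3 go.py .360 -.278 .2 -26.5
```

```text
now [ 0.2006 -0.5919  0.2477] yaw -71.3 t 1.0 w 0.08747240108511366 q [ 1.18  0.41 -0.01  1.6   0.01  1.13 -0.08]
[  0.    0.  -44.8] [ 252. -246.   48.]
```

>>> {"fn": "jog_arm", "kwargs": {
  "steps": [
    [0,0,-10,60,-59,11,0],
    [0,0,-20,104,-102,20,0],
    [0,0,-30,148,-144,28,0],
    [0,0,-38,192,-187,37,0],
    [0,0,-45,236,-230,45,0]
  ]
}}

```text
time: 1.62
tool_pos: [0.342, -0.3144, 0.2054]
tool_rot: [[0.439, 0.898, 0.001], [0.898, -0.439, -0.001], [-0.0, 0.001, -1.0]]
wrist_force: [1.6, -0.2, -0.2]
gripper_width: 0.0876
grip_force: 0.0
```

```bash
python3 go.py .360 -.278 .1 -26.5 .360 -.278 .046 -26.5
```

```text
now [ 0.342  -0.3144  0.2054] yaw -26.0 t 1.625 w 0.08758566667382528 q [ 0.91  0.2  -0.31  2.01  0.08  0.94  0.11]
[0.1 0.  0.5] [ 41.   0. 105.]
[0.1 0.  0.5] [ 41.   0. 159.]
```

>>> {"fn": "jog_arm", "kwargs": {
  "steps": [
    [0,0,0,22,0,50,0],
    [0,0,0,22,0,60,0],
    [0,0,0,22,0,60,0],
    [0,0,0,22,0,60,0]
  ]
}}

```text
time: 2.12
tool_pos: [0.3511, -0.2982, 0.1464]
tool_rot: [[0.445, 0.896, 0.001], [0.896, -0.445, -0.001], [-0.001, 0.002, -1.0]]
wrist_force: [0.1, -0.7, 0.3]
gripper_width: 0.0879
grip_force: 0.0
```

```bash
python3 go.py .360 -.278 .046 -26.5
python3 - <<'E'
from h import *
im,P=cloud('wrist'); cv2.imwrite('pics/w1.png',im)
for b in blobs(P,.03,.075,minpx=200): print(*b.values())
E
```

```text
now [ 0.3511 -0.2982  0.1464] yaw -26.4 t 2.125 w 0.0879359267690729 q [ 0.87  0.28 -0.31  2.08  0.12  0.8   0.02]
[0.1 0.  0.1] [ 22.  -1. 100.]
[242, 0, 43, 10] 294 [0.4283, -0.1611, 0.0387] [0.03, 0.039, 0.048] [428.6, -159.6, 6.1, 33.3, 62.0]
[222, 145, 60, 62] 3619 [0.3611, -0.2747, 0.0585] [0.05, 0.06, 0.061] [359.9, -277.1, 49.6, 50.0, 63.3]
[360, 233, 89, 40] 1694 [0.4488, -0.3995, 0.0542] [0.033, 0.055, 0.073] [454.9, -404.6, 15.0, 64.5, 72.0]
```

View pics/w1.png

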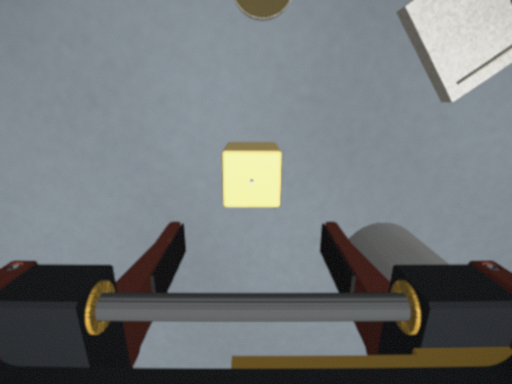

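The block (252,178) lies square between the fingers, 22 mm ahead; the jug is behind the right finger, clear below.

>>> {"fn": "jog_arm", "kwargs": {
  "steps": [
    [0,0,0,23,-1,15,0],
    [0,0,0,23,-1,50,0],
    [0,0,0,23,-1,85,0],
    [0,0,0,23,-1,100,0],
    [0,0,0,23,-1,100,0]
  ]
}}

```text
time: 2.8
tool_pos: [0.3601, -0.2757, 0.0452]
tool_rot: [[0.443, 0.896, -0.001], [0.896, -0.443, 0.0], [-0.0, -0.001, -1.0]]
wrist_force: [0.6, 0.5, 0.4]
gripper_width: 0.0878
grip_force: 0.0
```

>>> {"fn": "jog_arm", "kwargs": {
  "steps": [
    [0,0,0,0,0,0,1],
    [0,0,0,0,0,0,1],
    [0,0,0,0,0,0,1],
    [0,0,0,0,0,0,1],
    [0,0,0,0,0,0,1]
  ]
}}

```text
time: 3.42
tool_pos: [0.3606, -0.2755, 0.0457]
tool_rot: [[0.443, 0.897, 0.001], [0.897, -0.443, -0.001], [-0.0, 0.001, -1.0]]
wrist_force: [-0.6, 0.3, 4.4]
gripper_width: 0.0499
grip_force: 30.0
```

```bash
python3 go.py .594 -.2498 .15 10 .36 -.278 .13 -26.5
```

```text
now [ 0.3606 -0.2755  0.0457] yaw -26.3 t 3.425 w 0.04985067487457969 q [ 0.77  0.44 -0.28  2.17  0.22  0.56 -0.13]
[  0.    0.  -36.3] [ 126.  198. -104.]
[0.  0.  0.2] [ -3.   1. -84.]
```

>>> {"fn": "jog_arm", "kwargs": {
  "steps": [
    [0,0,0,0,0,-45,1],
    [0,0,-9,25,39,-80,1],
    [0,0,-18,55,86,-100,1],
    [0,0,-27,85,134,-104,1],
    [0,0,-36,112,176,-104,1]
  ]
}}

```text
time: 4.05
tool_pos: [0.5696, -0.2526, 0.1497]
tool_rot: [[-0.174, 0.985, 0.001], [0.985, 0.174, -0.0], [-0.0, 0.001, -1.0]]
wrist_force: [-0.6, 0.2, -1.4]
gripper_width: 0.0499
grip_force: 30.0
```

>>> {"fn": "jog_arm", "kwargs": {
  "steps": [
    [0,0,0,26,4,0,1],
    [0,0,0,26,4,10,1],
    [0,0,0,26,4,10,1],
    [0,0,0,26,4,10,1]
  ]
}}

```text
time: 4.55
tool_pos: [0.5666, -0.2278, 0.1392]
tool_rot: [[-0.167, 0.986, -0.001], [0.986, 0.167, -0.001], [-0.001, -0.001, -1.0]]
wrist_force: [0.1, -0.0, -0.9]
gripper_width: 0.0501
grip_force: 30.0
```

```bash
python3 go.py .594 -.2498 .053 10
python3 - <<'E'
from h import *
im,P=cloud('wrist'); cv2.imwrite('pics/w2.png',im)
for b in blobs(P,.01,.022,minpx=200): print(*b.values())
E
```

```text
now [ 0.5666 -0.2278  0.1392] yaw 9.6 t 4.55 w 0.05006981826698043 q [ 0.64  0.54 -0.46  1.72  0.29  0.95  0.23]
[-0.   0.  -0.4] [-26.  23.  86.]
[262, 0, 133, 79] 3261 [0.6048, -0.083, 0.0158] [0.014, 0.016, 0.017] [602.2, -66.9, 65.1, 92.1, 76.9]
[138, 43, 24, 62] 253 [0.4633, -0.1388, 0.0159] [0.011, 0.016, 0.021] [459.3, -137.4, 17.1, 50.5, 1.2]
[229, 168, 99, 82] 2167 [0.6008, -0.218, 0.0157] [0.013, 0.016, 0.017] [594.1, -243.4, 96.3, 86.7, 9.6]
```

View pics/w2.png

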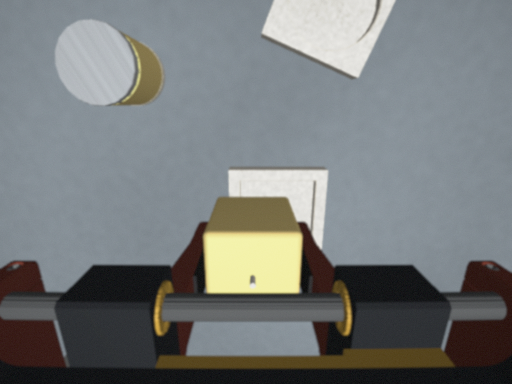

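The block (252,240) is held square; the tray's edge (230–327,168) shows beneath it, agreeing with the estimate.

>>> {"fn": "jog_arm", "kwargs": {
  "steps": [
    [0,0,0,-13,12,20,1],
    [0,0,0,-27,23,40,1],
    [0,0,0,-27,23,60,1],
    [0,0,0,-27,23,65,1],
    [0,0,0,-27,23,65,1]
  ]
}}

```text
time: 5.22
tool_pos: [0.594, -0.2487, 0.0743]
tool_rot: [[-0.169, 0.986, -0.001], [0.986, 0.169, 0.0], [0.0, -0.001, -1.0]]
wrist_force: [-0.1, -0.7, -0.3]
gripper_width: 0.0497
grip_force: 30.0
```

```bash
python3 go.py .594 -.251 .052 10
```

```text
now [ 0.594  -0.2487  0.0743] yaw 9.7 t 5.225 w 0.049680399118109106 q [ 0.61  0.67 -0.42  1.68  0.34  0.87  0.22]
[-0.  -0.  -0.3] [-2. -0. 22.]
```

>>> {"fn": "jog_arm", "kwargs": {
  "steps": [
    [0,0,0,-1,0,9,1],
    [0,0,0,-2,0,16,1],
    [0,0,0,-2,0,20,1],
    [0,0,0,-2,0,22,1],
    [0,0,0,-2,0,22,1]
  ]
}}

```text
time: 5.85
tool_pos: [0.5948, -0.2511, 0.0522]
tool_rot: [[-0.169, 0.986, -0.0], [0.986, 0.169, 0.0], [0.0, -0.0, -1.0]]
wrist_force: [-0.0, 0.7, -0.8]
gripper_width: 0.0501
grip_force: 30.0
```

>>> {"fn": "jog_arm", "kwargs": {
  "steps": [
    [0,0,0,0,0,0,0],
    [0,0,0,0,0,0,0],
    [0,0,0,0,0,0,0],
    [0,0,0,0,0,-25,0],
    [0,0,0,0,0,-70,0]
  ]
}}

```text
time: 6.48
tool_pos: [0.5936, -0.2508, 0.1215]
tool_rot: [[-0.169, 0.986, -0.003], [0.986, 0.169, 0.001], [0.002, -0.003, -1.0]]
wrist_force: [1.6, -0.8, 0.8]
gripper_width: 0.0875
grip_force: 0.0
```

```bash
python3 go.py .44 -.138 .17 -13
```

```text
now [ 0.5936 -0.2508  0.1215] yaw 9.7 t 6.475 w 0.08754658001906912 q [ 0.63  0.61 -0.45  1.64  0.31  0.96  0.25]
[-0.2 -0.1 22.7] [ 137. -133.  -48.]
```

>>> {"fn": "jog_arm", "kwargs": {
  "steps": [
    [0,0,7,20,-20,-40,0],
    [0,0,14,55,-53,-48,0],
    [0,0,23,97,-95,-48,0],
    [0,0,23,137,-133,-48,0],
    [0,0,23,137,-133,-48,0]
  ]
}}

```text
time: 7.1
tool_pos: [0.4376, -0.1367, 0.1706]
tool_rot: [[0.227, 0.974, -0.002], [0.974, -0.227, -0.001], [-0.001, -0.001, -1.0]]
wrist_force: [0.6, -0.7, -0.3]
gripper_width: 0.0876
grip_force: 0.0
```

```bash
python3 go.py .4405 -.1375 .051 -13
```

```text
now [ 0.4376 -0.1367  0.1706] yaw -13.1 t 7.1 w 0.08759865456144034 q [ 0.59  0.26 -0.45  2.05  0.15  0.87 -0.18]
[-0.1  0.1 -0.1] [  0.   3. 120.]
```

>>> {"fn": "jog_arm", "kwargs": {
  "steps": [
    [0,0,0,0,3,35,0],
    [0,0,0,0,3,70,0],
    [0,0,0,0,3,105,0],
    [0,0,0,0,3,120,0],
    [0,0,0,0,3,120,0]
  ]
}}

```text
time: 7.72
tool_pos: [0.4436, -0.1393, 0.0498]
tool_rot: [[0.23, 0.973, -0.001], [0.973, -0.23, 0.001], [0.0, -0.001, -1.0]]
wrist_force: [-0.3, 0.3, 0.4]
gripper_width: 0.0877
grip_force: 0.0
```

>>> {"fn": "jog_arm", "kwargs": {
  "steps": [
    [0,0,0,0,0,0,1],
    [0,0,0,0,0,0,1],
    [0,0,0,0,0,0,1],
    [0,0,0,0,0,0,1],
    [0,0,0,0,0,0,1]
  ]
}}

```text
time: 8.35
tool_pos: [0.4431, -0.1394, 0.0507]
tool_rot: [[0.23, 0.973, -0.001], [0.973, -0.23, -0.0], [-0.001, -0.001, -1.0]]
wrist_force: [-3.6, -0.3, 6.7]
gripper_width: 0.0556
grip_force: 30.0
```

```bash
python3 go.py .604 -.055 .16 -12.7
```

```text
now [ 0.4431 -0.1394  0.0507] yaw -13.3 t 8.35 w 0.05558201675113374 q [ 0.51  0.46 -0.38  2.13  0.3   0.6  -0.31]
[-0.   0.  -0.6] [ 119.  137. -109.]
```

>>> {"fn": "jog_arm", "kwargs": {
  "steps": [
    [0,0,0,0,0,-45,1],
    [0,0,0,25,29,-85,1],
    [0,0,0,60,69,-109,1],
    [0,0,0,95,109,-109,1],
    [0,0,0,119,137,-109,1]
  ]
}}

```text
time: 8.98
tool_pos: [0.6061, -0.0535, 0.1597]
tool_rot: [[0.229, 0.973, 0.002], [0.973, -0.229, 0.0], [0.001, 0.001, -1.0]]
wrist_force: [-0.6, -0.7, -1.3]
gripper_width: 0.0557
grip_force: 30.0
```

>>> {"fn": "jog_arm", "kwargs": {
  "steps": [
    [0,0,0,0,0,20,1],
    [0,0,0,0,0,50,1],
    [0,0,0,0,0,70,1],
    [0,0,0,0,0,75,1],
    [0,0,0,0,0,75,1]
  ]
}}

```text
time: 9.6
tool_pos: [0.6043, -0.055, 0.0846]
tool_rot: [[0.23, 0.973, 0.0], [0.973, -0.23, 0.0], [0.0, 0.0, -1.0]]
wrist_force: [0.8, -0.0, -0.9]
gripper_width: 0.0556
grip_force: 30.0
```

```bash
python3 go.py .604 -.055 .057 -12.7
```

```text
now [ 0.6043 -0.055   0.0846] yaw -13.3 t 9.6 w 0.05559077663827077 q [ 0.3   0.6  -0.4   1.77  0.3   0.84 -0.47]
[ 0.  -0.  -0.6] [-0. -0. 28.]
```

>>> {"fn": "jog_arm", "kwargs": {
  "steps": [
    [0,0,0,0,0,12,1],
    [0,0,0,0,0,20,1],
    [0,0,0,0,0,25,1],
    [0,0,0,0,0,27,1],
    [0,0,0,0,0,27,1]
  ]
}}

```text
time: 10.22
tool_pos: [0.6042, -0.0549, 0.0573]
tool_rot: [[0.23, 0.973, 0.0], [0.973, -0.23, 0.0], [0.0, 0.0, -1.0]]
wrist_force: [0.8, -0.1, -1.3]
gripper_width: 0.0557
grip_force: 30.0
```

>>> {"fn": "jog_arm", "kwargs": {
  "steps": [
    [0,0,0,0,0,0,0],
    [0,0,0,0,0,0,0],
    [0,0,0,0,0,0,0],
    [0,0,0,0,0,-25,0],
    [0,0,0,0,0,-80,0]
  ]
}}

```text
time: 10.85
tool_pos: [0.6025, -0.055, 0.136]
tool_rot: [[0.229, 0.973, -0.005], [0.973, -0.229, 0.001], [-0.001, -0.005, -1.0]]
wrist_force: [1.5, -0.8, 0.5]
gripper_width: 0.0874
grip_force: 0.0
```

```bash
python3 go.py .442 .003 .2 -11
```

```text
now [ 0.6025 -0.055   0.136 ] yaw -13.3 t 10.85 w 0.08742297923628221 q [ 0.32  0.53 -0.43  1.73  0.26  0.94 -0.44]
[-0.3  0.  -2.3] [  20. -170.  -63.]
```

>>> {"fn": "jog_arm", "kwargs": {
  "steps": [
    [0,0,0,0,-10,-50,0],
    [0,0,-2,7,-60,-63,0],
    [0,0,-2,14,-115,-63,0],
    [0,0,-2,20,-171,-63,0],
    [0,0,-2,20,-171,-63,0]
  ]
}}

```text
time: 11.48
tool_pos: [0.439, 0.0046, 0.2005]
tool_rot: [[0.193, 0.981, -0.001], [0.981, -0.193, -0.002], [-0.002, -0.001, -1.0]]
wrist_force: [1.5, -0.8, 0.8]
gripper_width: 0.0881
grip_force: 0.0
```

```bash
python3 go.py .442 .003 .066 -11
python3 - <<'E'
from h import *
im,P=cloud('wrist'); cv2.imwrite('pics/w3.png',im)
for b in blobs(P,.085,.1,minpx=200): print(*b.values())
for b in blobs(P,.06,.082,minpx=200): print(*b.values())
E
```

```text
now [0.439  0.0046 0.2005] yaw -11.1 t 11.475 w 0.08812038959993057 q [ 0.36  0.19 -0.54  2.05  0.13  0.93 -0.44]
[-0.   0.1 -0.1] [ -1.   3. 135.]
[192, 36, 45, 49] 1691 [0.4334, 0.1243, 0.095] [0.094, 0.095, 0.096] [433.1, 124.7, 35.4, 35.6, 53.5]
[238, 177, 38, 39] 1138 [0.4446, 0.0049, 0.0947] [0.091, 0.095, 0.096] [444.5, 3.6, 34.8, 34.9, 55.2]
[388, 185, 61, 55] 2528 [0.6034, -0.0508, 0.0752] [0.065, 0.077, 0.078] [605.7, -53.7, 54.9, 55.7, 39.7]
```

View pics/w3.png

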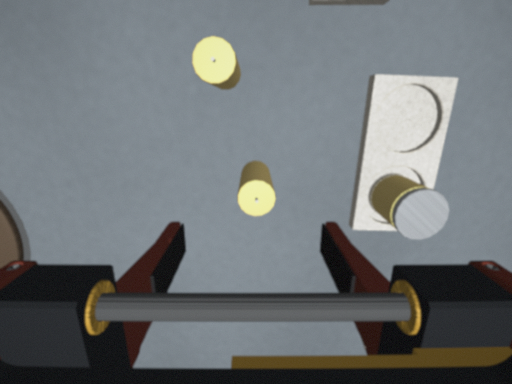

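The jar stands in its well (420,212); pillar B's top is at (257,197), pillar A's at (214,60), both as estimated.

>>> {"fn": "jog_arm", "kwargs": {
  "steps": [
    [0,0,0,-1,3,35,0],
    [0,0,0,-1,4,75,0],
    [0,0,0,-1,4,115,0],
    [0,0,0,-1,4,135,0],
    [0,0,0,-1,4,135,0]
  ]
}}

```text
time: 12.15
tool_pos: [0.4462, 0.0019, 0.0639]
tool_rot: [[0.196, 0.981, -0.003], [0.981, -0.196, 0.001], [0.0, -0.003, -1.0]]
wrist_force: [0.9, 0.5, 0.4]
gripper_width: 0.0874
grip_force: 0.0
```

>>> {"fn": "jog_arm", "kwargs": {
  "steps": [
    [0,0,0,0,0,0,1],
    [0,0,0,0,0,0,1],
    [0,0,0,0,0,0,1],
    [0,0,0,0,0,0,1],
    [0,0,0,0,0,0,1]
  ]
}}

```text
time: 12.78
tool_pos: [0.446, 0.002, 0.0655]
tool_rot: [[0.196, 0.981, 0.0], [0.981, -0.196, -0.0], [-0.0, 0.0, -1.0]]
wrist_force: [-1.5, 0.0, 1.1]
gripper_width: 0.0415
grip_force: 0.7
```

```bash
python3 go.py .5782 .2045 .22 -10.8
```

```text
now [0.446  0.002  0.0655] yaw -11.3 t 12.775 w 0.041505614209985185 q [ 0.27  0.42 -0.46  2.16  0.32  0.62 -0.61]
[ 0.   0.  -0.5] [ 224.   90. -155.]
```

>>> {"fn": "jog_arm", "kwargs": {
  "steps": [
    [0,0,0,0,0,0,1],
    [0,0,0,0,0,0,1],
    [0,0,0,0,0,-40,1],
    [0,0,0,0,0,-95,1],
    [0,0,0,25,10,-150,1]
  ]
}}

```text
time: 13.4
tool_pos: [0.4599, 0.0233, 0.2165]
tool_rot: [[0.198, 0.98, -0.001], [0.98, -0.198, -0.001], [-0.001, -0.001, -1.0]]
wrist_force: [2.4, 0.5, -1.6]
gripper_width: 0.036
grip_force: 30.0
```

>>> {"fn": "jog_arm", "kwargs": {
  "steps": [
    [0,0,0,55,22,-5,1],
    [0,0,0,110,44,-5,1],
    [0,0,0,165,66,-5,1],
    [0,0,0,199,80,-5,1],
    [0,0,0,199,80,-5,1]
  ]
}}

```text
time: 14.02
tool_pos: [0.5782, 0.2072, 0.2193]
tool_rot: [[0.192, 0.981, -0.001], [0.981, -0.192, 0.002], [0.002, -0.001, -1.0]]
wrist_force: [-0.5, -0.1, -1.1]
gripper_width: 0.0353
grip_force: 30.0
```

```bash
python3 go.py .5782 .2045 .072 -10.8
python3 - <<'E'
from h import *
im,P=cloud('wrist'); cv2.imwrite('pics/w4.png',im)
for b in blobs(P,.01,.022,minpx=200): print(*b.values())
E
```

```text
now [0.5782 0.2072 0.2193] yaw -11.1 t 14.025 w 0.03525328439714965 q [-0.01  0.48 -0.58  1.63  0.28  1.12 -0.85]
[-0.1 -0.1 -0.3] [ -3.   1. 147.]
[52, 0, 29, 25] 228 [0.4173, 0.4186, 0.0158] [0.011, 0.016, 0.021] [414.3, 418.6, 36.6, 9.5, 24.8]
[218, 68, 71, 136] 5428 [0.5883, 0.2549, 0.0156] [0.014, 0.016, 0.017] [586.1, 244.9, 163.6, 80.3, 79.4]
[82, 149, 31, 40] 217 [0.3951, 0.2527, 0.016] [0.011, 0.016, 0.021] [390.6, 251.3, 21.1, 52.3, 8.3]
[309, 250, 36, 15] 367 [0.6587, 0.0672, 0.0155] [0.011, 0.016, 0.017] [654.3, 65.7, 18.9, 48.3, 75.9]
[271, 322, 17, 33] 336 [0.5633, -0.0663, 0.0162] [0.013, 0.016, 0.018] [568.3, -60.8, 66.1, 24.9, 77.5]
```

View pics/w4.png

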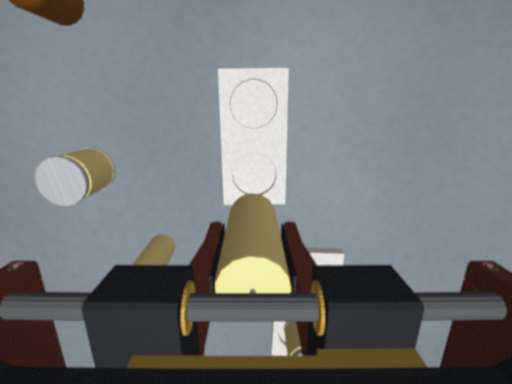

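The pillar is held upright (252,245) and in line with the tray; the near well (254,172) is just below and ahead.

>>> {"fn": "jog_arm", "kwargs": {
  "steps": [
    [0,0,0,-4,1,40,1],
    [0,0,0,-4,1,80,1],
    [0,0,0,-4,1,110,1],
    [0,0,0,-4,1,118,1],
    [0,0,0,-4,1,118,1]
  ]
}}

```text
time: 14.7
tool_pos: [0.5783, 0.1991, 0.1027]
tool_rot: [[0.196, 0.981, -0.0], [0.981, -0.196, -0.0], [-0.0, -0.0, -1.0]]
wrist_force: [0.2, 1.2, -0.8]
gripper_width: 0.0362
grip_force: 30.0
```

```bash
python3 go.py .5782 .2032 .0725 -10.8
```

```text
now [0.5783 0.1991 0.1027] yaw -11.3 t 14.7 w 0.03615231641978345 q [-0.04  0.6  -0.53  1.74  0.37  0.9  -0.92]
[-0.   0.  -0.5] [ 4. -1. 30.]
```

>>> {"fn": "jog_arm", "kwargs": {
  "steps": [
    [0,0,0,4,-1,11,1],
    [0,0,0,4,-1,21,1],
    [0,0,0,4,-1,27,1],
    [0,0,0,4,-1,30,1],
    [0,0,0,4,-1,30,1]
  ]
}}

```text
time: 15.32
tool_pos: [0.578, 0.2041, 0.0721]
tool_rot: [[0.195, 0.981, -0.0], [0.981, -0.195, -0.0], [-0.0, -0.0, -1.0]]
wrist_force: [0.3, -0.2, -1.4]
gripper_width: 0.0357
grip_force: 30.0
```

>>> {"fn": "jog_arm", "kwargs": {
  "steps": [
    [0,0,0,0,0,0,0],
    [0,0,0,0,0,0,0],
    [0,0,0,0,0,0,0],
    [0,0,0,0,0,-30,0],
    [0,0,0,0,0,-85,0]
  ]
}}

```text
time: 15.95
tool_pos: [0.5769, 0.2035, 0.1564]
tool_rot: [[0.195, 0.981, -0.004], [0.981, -0.195, -0.001], [-0.002, -0.004, -1.0]]
wrist_force: [0.0, 0.7, -0.1]
gripper_width: 0.0822
grip_force: 0.0
```

```bash
python3 go.py .432 .1247 .2 -11
```

```text
now [0.5769 0.2035 0.1564] yaw -11.3 t 15.95 w 0.08216071368486606 q [-0.02  0.54 -0.56  1.69  0.33  1.   -0.89]
[-0.2  0.1 -0.3] [-106. -127.  -43.]
```

>>> {"fn": "jog_arm", "kwargs": {
  "steps": [
    [0,0,0,-10,-12,-43,0],
    [0,0,0,-45,-54,-43,0],
    [0,0,0,-80,-96,-43,0],
    [0,0,0,-106,-127,-43,0],
    [0,0,0,-106,-127,-43,0]
  ]
}}

```text
time: 16.58
tool_pos: [0.431, 0.1233, 0.2006]
tool_rot: [[0.197, 0.98, 0.0], [0.98, -0.197, -0.002], [-0.002, 0.001, -1.0]]
wrist_force: [0.2, -0.5, 0.3]
gripper_width: 0.0881
grip_force: 0.0
```

>>> {"fn": "jog_arm", "kwargs": {
  "steps": [
    [0,0,0,0,0,0,0],
    [0,0,0,0,0,30,0],
    [0,0,0,0,0,60,0],
    [0,0,0,0,0,60,0],
    [0,0,0,0,0,60,0]
  ]
}}

```text
time: 17.2
tool_pos: [0.4337, 0.1258, 0.1409]
tool_rot: [[0.195, 0.981, 0.0], [0.981, -0.195, 0.001], [0.001, 0.0, -1.0]]
wrist_force: [-0.4, -0.3, 0.4]
gripper_width: 0.0878
grip_force: 0.0
```

```bash
python3 go.py .432 .1247 .066 -11
```

```text
now [0.4337 0.1258 0.1409] yaw -11.2 t 17.2 w 0.0877665919917285 q [ 0.13  0.32 -0.61  2.09  0.25  0.81 -0.83]
[ 0.  -0.1 -0.2] [-2. -1. 75.]
```

>>> {"fn": "jog_arm", "kwargs": {
  "steps": [
    [0,0,0,-1,-1,35,0],
    [0,0,0,-1,-1,65,0],
    [0,0,0,-1,-1,75,0],
    [0,0,0,-1,-1,75,1],
    [0,0,0,-1,-1,75,1]
  ]
}}

```text
time: 17.82
tool_pos: [0.4326, 0.1246, 0.0665]
tool_rot: [[0.196, 0.981, 0.002], [0.981, -0.196, 0.0], [0.001, 0.002, -1.0]]
wrist_force: [0.8, 0.5, -0.3]
gripper_width: 0.0716
grip_force: 0.0
```

>>> {"fn": "jog_arm", "kwargs": {
  "steps": [
    [0,0,0,0,0,0,1],
    [0,0,0,0,0,0,1],
    [0,0,0,0,0,0,1],
    [0,0,0,0,0,0,1],
    [0,0,0,0,0,0,1]
  ]
}}

```text
time: 18.45
tool_pos: [0.4317, 0.1242, 0.0654]
tool_rot: [[0.196, 0.981, 0.0], [0.981, -0.196, -0.0], [-0.0, 0.0, -1.0]]
wrist_force: [-0.9, -0.8, 3.1]
gripper_width: 0.0356
grip_force: 30.0
```

```bash
python3 go.py .5944 .289 .22 -10.8
```

```text
now [0.4317 0.1242 0.0654] yaw -11.3 t 18.45 w 0.03562079818137065 q [ 0.06  0.44 -0.54  2.15  0.38  0.64 -0.95]
[ 0.   0.  -0.5] [ 193.  127. -155.]
```

>>> {"fn": "jog_arm", "kwargs": {
  "steps": [
    [0,0,0,0,0,-45,1],
    [0,0,0,0,0,-100,1],
    [0,0,0,10,7,-150,1],
    [0,0,0,50,33,-155,1],
    [0,0,0,100,66,-155,1]
  ]
}}

```text
time: 19.08
tool_pos: [0.5175, 0.2091, 0.2218]
tool_rot: [[0.198, 0.98, 0.003], [0.98, -0.198, -0.001], [-0.0, 0.003, -1.0]]
wrist_force: [1.0, -0.0, -1.1]
gripper_width: 0.0356
grip_force: 30.0
```

>>> {"fn": "jog_arm", "kwargs": {
  "steps": [
    [0,0,0,48,31,0,1],
    [0,0,0,93,61,0,1],
    [0,0,0,93,61,0,1],
    [0,0,0,93,61,20,1],
    [0,0,0,93,61,20,1]
  ]
}}

```text
time: 19.7
tool_pos: [0.5925, 0.2865, 0.1978]
tool_rot: [[0.196, 0.981, -0.003], [0.981, -0.196, -0.003], [-0.004, -0.003, -1.0]]
wrist_force: [0.4, -0.4, -1.1]
gripper_width: 0.0357
grip_force: 30.0
```

```bash
python3 go.py .5944 .289 .0725 -10.8
```

```text
now [0.5925 0.2865 0.1978] yaw -11.3 t 19.7 w 0.03572336585593624 q [-0.12  0.59 -0.61  1.53  0.36  1.14 -1.  ]
[-0.2  0.2 -0.5] [  3.   2. 125.]
```

>>> {"fn": "jog_arm", "kwargs": {
  "steps": [
    [0,0,0,2,1,35,1],
    [0,0,0,2,1,70,1],
    [0,0,0,2,1,92,1],
    [0,0,0,2,1,96,1],
    [0,0,0,2,1,96,1]
  ]
}}

```text
time: 20.32
tool_pos: [0.5957, 0.2905, 0.1052]
tool_rot: [[0.196, 0.981, 0.001], [0.981, -0.196, 0.0], [0.001, 0.001, -1.0]]
wrist_force: [0.1, 0.3, -0.2]
gripper_width: 0.0353
grip_force: 30.0
```

```bash
python3 go.py .5944 .289 .0725 -10.8
```

```text
now [0.5957 0.2905 0.1052] yaw -11.3 t 20.325 w 0.03528988397492103 q [-0.15  0.68 -0.57  1.6   0.42  0.98 -1.05]
[ 0.  -0.  -0.5] [-2. -1. 33.]
```

>>> {"fn": "jog_arm", "kwargs": {
  "steps": [
    [0,0,0,-1,-1,12,1],
    [0,0,0,-1,-1,23,1],
    [0,0,0,-1,-1,29,1],
    [0,0,0,-1,-1,32,1],
    [0,0,0,-1,-1,32,1]
  ]
}}

```text
time: 20.95
tool_pos: [0.5941, 0.2897, 0.0722]
tool_rot: [[0.195, 0.981, -0.0], [0.981, -0.195, 0.0], [0.0, -0.0, -1.0]]
wrist_force: [0.5, 1.0, -0.8]
gripper_width: 0.0355
grip_force: 30.0
```

>>> {"fn": "jog_arm", "kwargs": {
  "steps": [
    [0,0,0,0,0,0,0],
    [0,0,0,0,0,0,0],
    [0,0,0,0,0,0,0],
    [0,0,0,0,0,-30,0],
    [0,0,0,0,0,-85,0]
  ]
}}

```text
time: 21.58
tool_pos: [0.593, 0.2887, 0.1562]
tool_rot: [[0.195, 0.981, -0.004], [0.981, -0.195, -0.002], [-0.003, -0.004, -1.0]]
wrist_force: [-0.5, -0.2, -0.0]
gripper_width: 0.082
grip_force: 0.0
```

```bash
python3 go.py .374 .2505 .17 -11
```

```text
now [0.593  0.2887 0.1562] yaw -11.3 t 21.575 w 0.08196386577689573 q [-0.13  0.63 -0.59  1.57  0.38  1.07 -1.02]
[-0.2  0.2 -0.3] [ -80. -207.  -13.]
```

>>> {"fn": "jog_arm", "kwargs": {
  "steps": [
    [0,0,0,0,-10,-35,0],
    [0,0,0,-20,-60,-30,0],
    [0,0,0,-40,-110,-20,0],
    [0,0,0,-60,-165,-13,0],
    [0,0,0,-80,-207,-13,0]
  ]
}}

```text
time: 22.2
tool_pos: [0.373, 0.2511, 0.17]
tool_rot: [[0.194, 0.981, -0.0], [0.981, -0.194, -0.001], [-0.001, -0.0, -1.0]]
wrist_force: [0.2, 0.0, 0.5]
gripper_width: 0.0881
grip_force: 0.0
```

>>> {"fn": "jog_arm", "kwargs": {
  "steps": [
    [0,0,0,0,0,0,0],
    [0,0,0,0,0,30,0],
    [0,0,0,0,0,50,0],
    [0,0,0,0,0,50,0]
  ]
}}

```text
time: 22.7
tool_pos: [0.3757, 0.2515, 0.1195]
tool_rot: [[0.196, 0.981, -0.002], [0.981, -0.196, -0.001], [-0.001, -0.002, -1.0]]
wrist_force: [-0.8, -0.6, -0.2]
gripper_width: 0.0879
grip_force: 0.0
```

```bash
python3 go.py .375 .251 .051 -11
```

```text
now [0.3757 0.2515 0.1195] yaw -11.3 t 22.7 w 0.08786477859133081 q [-0.13  0.37 -0.68  2.1   0.33  0.78 -1.21]
[-0.1  0.1 -0.3] [-1. -0. 68.]
```

>>> {"fn": "jog_arm", "kwargs": {
  "steps": [
    [0,0,0,0,0,30,0],
    [0,0,0,0,0,58,0],
    [0,0,0,0,0,68,0],
    [0,0,0,0,0,68,1],
    [0,0,0,0,0,68,1]
  ]
}}

```text
time: 23.32
tool_pos: [0.3762, 0.2522, 0.0533]
tool_rot: [[0.196, 0.981, 0.001], [0.981, -0.196, 0.001], [0.001, 0.001, -1.0]]
wrist_force: [-0.6, -0.3, -0.1]
gripper_width: 0.071
grip_force: 0.0
```

>>> {"fn": "jog_arm", "kwargs": {
  "steps": [
    [0,0,0,0,0,0,1],
    [0,0,0,0,0,0,1],
    [0,0,0,0,0,0,1],
    [0,0,0,0,0,0,1]
  ]
}}

```text
time: 23.82
tool_pos: [0.3757, 0.2519, 0.053]
tool_rot: [[0.196, 0.981, 0.001], [0.981, -0.196, 0.0], [0.0, 0.001, -1.0]]
wrist_force: [-1.6, -1.2, 6.7]
gripper_width: 0.0556
grip_force: 30.0
```

```bash
python3 go.py .6244 .035 .22 -12.7
```

```text
now [0.3757 0.2519 0.053 ] yaw -11.3 t 23.825 w 0.05560239564654352 q [-0.21  0.48 -0.6   2.15  0.46  0.63 -1.33]
[ 0.  -0.   1.4] [-164.  286. -167.]
```

>>> {"fn": "jog_arm", "kwargs": {
  "steps": [
    [0,0,0,0,0,-45,1],
    [0,0,0,0,0,-100,1],
    [0,0,0,-15,26,-145,1],
    [0,0,1,-44,76,-155,1],
    [0,0,1,-73,127,-155,1]
  ]
}}

```text
time: 24.45
tool_pos: [0.4874, 0.1542, 0.2091]
tool_rot: [[0.212, 0.977, 0.003], [0.977, -0.212, 0.0], [0.001, 0.003, -1.0]]
wrist_force: [1.0, 0.5, -2.7]
gripper_width: 0.0557
grip_force: 30.0
```

>>> {"fn": "jog_arm", "kwargs": {
  "steps": [
    [0,0,0,-25,43,0,1],
    [0,0,0,-54,94,0,1],
    [0,0,0,-83,145,0,1],
    [0,0,0,-86,160,0,1],
    [0,0,0,-86,160,10,1]
  ]
}}

```text
time: 25.08
tool_pos: [0.6242, 0.0371, 0.197]
tool_rot: [[0.214, 0.977, 0.0], [0.977, -0.214, 0.001], [0.001, 0.0, -1.0]]
wrist_force: [-1.2, 0.9, -2.5]
gripper_width: 0.0557
grip_force: 30.0
```

```bash
python3 go.py .6244 .035 .0595 -12.7
```

```text
now [0.6242 0.0371 0.197 ] yaw -12.3 t 25.075 w 0.0557461555852302 q [ 0.27  0.52 -0.57  1.62  0.31  1.09 -0.61]
[ 0.  -0.   0.4] [ -2.   1. 137.]
```

>>> {"fn": "jog_arm", "kwargs": {
  "steps": [
    [0,0,0,-1,1,35,1],
    [0,0,0,-1,1,75,1],
    [0,0,0,-1,1,104,1],
    [0,0,0,-1,1,108,1],
    [0,0,0,-1,1,108,1]
  ]
}}

```text
time: 25.7
tool_pos: [0.6242, 0.0373, 0.09]
tool_rot: [[0.211, 0.977, 0.0], [0.977, -0.211, 0.001], [0.001, 0.0, -1.0]]
wrist_force: [0.3, 1.5, -1.3]
gripper_width: 0.0557
grip_force: 30.0
```

```bash
python3 go.py .6244 .035 .0595 -12.7
```

```text
now [0.6242 0.0373 0.09  ] yaw -12.2 t 25.7 w 0.05573130416596634 q [ 0.23  0.64 -0.52  1.71  0.39  0.9  -0.67]
[ 0.  -0.   0.5] [-2.  1. 30.]
```

>>> {"fn": "jog_arm", "kwargs": {
  "steps": [
    [0,0,0,-2,1,12,1],
    [0,0,0,-2,1,22,1],
    [0,0,0,-2,1,27,1],
    [0,0,0,-2,1,30,1],
    [0,0,0,-2,1,30,1]
  ]
}}

```text
time: 26.32
tool_pos: [0.6253, 0.0339, 0.0594]
tool_rot: [[0.213, 0.977, 0.0], [0.977, -0.213, 0.0], [0.0, 0.0, -1.0]]
wrist_force: [0.7, -0.2, -2.0]
gripper_width: 0.0556
grip_force: 30.0
```

>>> {"fn": "jog_arm", "kwargs": {
  "steps": [
    [0,0,0,0,0,0,0],
    [0,0,0,0,0,0,0],
    [0,0,0,0,0,0,0],
    [0,0,0,0,0,-30,0],
    [0,0,0,0,0,-85,0]
  ]
}}

```text
time: 26.95
tool_pos: [0.6238, 0.0335, 0.1433]
tool_rot: [[0.212, 0.977, -0.004], [0.977, -0.212, -0.0], [-0.001, -0.004, -1.0]]
wrist_force: [1.2, 0.1, 0.9]
gripper_width: 0.0878
grip_force: 0.0
```

>>> {"fn": "jog_arm", "kwargs": {
  "steps": [
    [0,0,0,0,-40,-50,0],
    [0,0,0,0,-90,-70,0],
    [0,0,0,0,-140,-80,0],
    [0,0,0,0,-190,-90,0],
    [0,0,0,0,-220,-90,0]
  ]
}}

```text
time: 27.58
tool_pos: [0.4084, 0.0811, 0.2351]
tool_rot: [[0.212, 0.977, 0.002], [0.977, -0.212, -0.001], [-0.001, 0.002, -1.0]]
wrist_force: [-0.0, 0.5, 0.1]
gripper_width: 0.0878
grip_force: 0.0
```

Run:
```python
from h import *
for c in ('scene','top'):
    im,P=cloud(c); cv2.imwrite(f'pics/{c}9.png',im)
    for b in blobs(P,.04,.115,box=(.38,.75,-.55,.5),minpx=40): print(*b.values())
```

```text
[147, 83, 35, 35] 884 [0.4441, -0.4413, 0.0734] [0.044, 0.074, 0.1] [439.4, -448.4, 117.2, 91.0, 68.1]
[156, 151, 25, 23] 355 [0.599, -0.2471, 0.0607] [0.043, 0.064, 0.068] [596.2, -251.6, 50.2, 53.1, 9.5]
[203, 189, 23, 25] 452 [0.6086, -0.0491, 0.0702] [0.045, 0.076, 0.08] [604.3, -54.1, 55.7, 55.8, 5.6]
[221, 212, 23, 27] 477 [0.6289, 0.0365, 0.0709] [0.047, 0.076, 0.079] [625.2, 32.4, 55.9, 54.2, 40.0]
[289, 238, 16, 26] 346 [0.5838, 0.2077, 0.0848] [0.045, 0.095, 0.105] [578.4, 204.5, 35.5, 34.5, 0.8]
[406, 253, 23, 25] 412 [0.4165, 0.44, 0.0721] [0.045, 0.07, 0.101] [412.4, 439.7, 37.0, 47.4, 15.6]
[312, 265, 18, 26] 362 [0.6003, 0.2935, 0.0853] [0.046, 0.097, 0.103] [595.3, 290.4, 36.4, 34.7, 41.1]
[228, 134, 18, 19] 270 [0.6208, 0.0306, 0.0734] [0.05, 0.075, 0.08] [623.4, 31.2, 54.4, 54.1, 16.3]
[255, 141, 18, 19] 267 [0.5999, -0.0545, 0.0734] [0.052, 0.075, 0.08] [602.3, -55.2, 54.2, 54.1, 19.0]
[149, 143, 15, 16] 157 [0.5898, 0.2858, 0.0888] [0.05, 0.098, 0.104] [592.9, 289.3, 34.6, 34.1, 69.4]
[316, 145, 19, 19] 276 [0.5915, -0.2534, 0.0644] [0.047, 0.066, 0.07] [593.9, -254.8, 50.9, 50.8, 9.8]
[176, 149, 14, 15] 153 [0.5731, 0.2003, 0.0893] [0.048, 0.099, 0.105] [576.0, 202.9, 34.1, 34.3, 84.9]
[369, 186, 41, 30] 475 [0.4424, -0.446, 0.0768] [0.045, 0.079, 0.102] [447.5, -447.6, 89.8, 110.2, 42.2]
[101, 202, 18, 15] 207 [0.4034, 0.4293, 0.0739] [0.047, 0.071, 0.101] [404.6, 433.1, 41.7, 46.5, 79.9]
```

View pics/scene9.png

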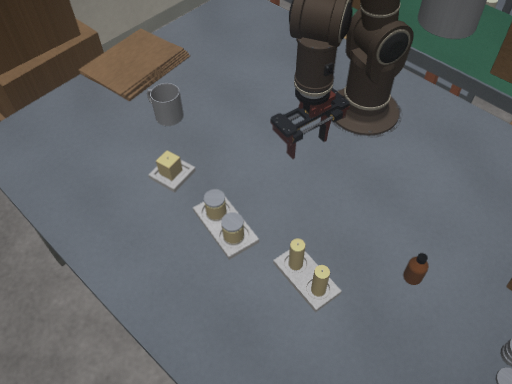

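All five candles stand in their wells, at (169,165), (215,205), (233,229), (297,255) and (321,281). Each is within about 5 mm of its well centre and 6 mm above the bench, and the bottle and jug have not moved.

```bash
python3 -c "from plant import *; print(hand_in())"
```

```text
the job is handed in; nothing more can be done
None
```

I placed all five candles upright in their own wells, each within about 5 mm of centre in the last camera check. The bottle and jug were not moved, and I handed the job in at about 28 s of the 131 s limit; the hand-in returned no verdict.

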